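# Prop open the instrument bath

### The job

Open the instrument bath and leave its lid propped: raise the lid by its prop rod, then swing the rod down so that its ball foot drops fully into the holding hole of the rail on the bath's side, and let go so the lid rests on the rod. The hole sits in an adjustable strip, so feel for it gently, never forcing the foot against the rail; do not let the lid fall shut, and leave the other things on the table alone.

Things in the scene. Friction and masses are not known exactly. Their poses are not given: they have to be found in the camera images.
- bath: Steel instrument bath, 300 (x) x 260 (y) x 147 mm high, fixed. Origin: centre of its underside, on the table. +x points from its front (robot side) to its back, +y to its left. The lid's hinge axis runs along y at x = +150, z = 150 mm. The prop rod hangs outside the right (-y) wall and moves in the plane y = -144 mm; a 10 mm peg on that wall bears it while the lid is shut.
- lid (a joint): Angle of the lid (302 x 264 mm, thin hollow sheet metal, 5 mm thick, 0.35 to 0.6 kg): 0 shut, grows as its front edge rises, stop at 1.5. The hinge is damped (0.7 N m s/rad) but free: the lid falls shut in two seconds or so when nothing holds it.
- rod (a joint): Angle of the prop rod about its pivot on the lid. At 0 (the start, on its peg) it points to the front, 30 degrees below the lid's plane; grows as it swings down and back from the lid, up to 2.4. It cannot go below 0: at that stop, lifting the rod's sleeve lifts the lid too. Swings freely. With the foot on the rail the lid is at about 0.95 to 1.2 rad and the rod at 1.6 to 2.0.
- rod_pivot (a point): Pivot of the prop rod on the lid's right side, 130 mm from the lid's hinge axis and level with it when the lid is shut. The rod is straight, 8 mm thick, 170 mm from this pivot to the centre of its foot; rod, crossbar and sleeve weigh 0.15 kg.
- grip (a point): Centre of the black plastic sleeve (20 mm diameter, 52 mm long) on the rod's crossbar: the thing to hold. Its axis runs along the bath's y, 65 mm outside the rod's plane (y = -209 mm in the bath frame), 110 mm from the rod's pivot and 60 mm from the foot centre. The sleeve turns freely, so it can be held fast while the rod swings. Ignore this frame's orientation.
- foot (a point): Centre of the steel ball foot (12 mm diameter) at the free end of the prop rod.
- rail: Rail on the bath's right wall for the rod's foot, axes as the bath's. Origin: foremost setting of the holding hole, level with the flat top (94 mm above the table), at x = +20, y = -148 mm in the bath frame. Its top is an aluminium strip 160 mm long (x), 34 mm wide, with one rubber-bottomed hole, 15 (x) by 20 mm, 11 mm deep, 84 mm from its front end. Stands at most 20 N from the foot.
- lid_edge (a point): Middle of the lid's front edge, 302 mm from the hinge.
- spray: Bystander: white bottle, 60 mm diameter, 130 mm high; origin under its centre.
- jar: Bystander: glass jar, 80 mm diameter, 110 mm high; origin under its centre.
- dish: Bystander: steel bowl, 110 mm diameter, 45 mm high; origin under its centre.
- hole_front (a point): The rail's origin. The strip with its hole is set 8 to 60 mm behind (+x) this point, by an unmeasured amount: feel or look for it. Foot centre: 6 mm above this level on top of the strip, 5 mm below when seated. Friction about 0.5: the foot stays where set. The lid's weight alone (3 to 10 N there) drops it in. Pushing the rod forward wedges the foot; pushed back (+x), it slides easily.

How it is judged:
By the outcome, as a careful person would: the job done as asked, in the order asked, and still so for the second after the job is handed in, with the robot touching nothing.
It also fails if it takes over 58 s, if anything falls off the work surface, if the arm or the gripper's body presses on something with over 40 N, if the wrist force passes 120 N, or if a joint passes its speed limit or range.

### The arm

A 6-joint arm with a two-finger parallel gripper is mounted at the origin on the work surface. World frame = base frame: x ahead of the robot, y to its left, z up, the work surface at z = 0. Lengths are in mm, angles in degrees, forces in N, time in s.
With the tool pointing down it reaches from about 350 to 850 mm from the base axis. Payload 8.1 kg.
Tool frame: the origin (TCP) lies midway between the tips of the shut fingers; the grasp point (between the pads) lies 19 mm behind it; z points along the fingers, y is the line along which they close (so a half turn about z gives the same grasp; the last joint's range is limited). The gripper opens to 85 mm and grips with 20 to 120 N. Pads are 22 mm wide; open, the fingers measure 114 mm over their backs; the gripper's body (76 mm by 85 mm) begins 54 mm behind the grasp point. The pads swing forward as they close: fully open they stand 13 mm farther back than shut.
Start: joints at [64.721, 7.471, 85.268, -0, 87.261, -4.893], TCP at [208.983, 562.433, 210.192] pointing down, gripper open.
Joint ranges: [-169.43, 169.43], [-51.17, 129.36], [1.28, 143.12], [-76.62, 256.62], [0, 156.53], [-152.29, 152.29]. Speed limits (degrees/s): [136.94, 136.94, 159.86, 180, 180, 180].

### API

Orientations are given as [roll, pitch, yaw] about the fixed x, y, z axes, in that order (R = Rz(yaw) Ry(pitch) Rx(roll)).
In Python, from bench import sense, snapshot, order, finder gives the robot as it stands.
- The arm moves only by the tool send_rows, never from a script. Its argument "steps" is a list of rows, each a list of 2 entries, a list of its own where there are three numbers: the shift along the world's x, y, z in units of 30 mm (1.0 is 30 mm), then the turn, a rotation vector about the world's x, y, z in rad. In form: [[[dx, dy, dz], [wx, wy, wz]], ...]. A call has 1 to 10 rows; each row is the pose to reach, as a shift and turn from the pose commanded when the call began; what a row does not reach only later rows make up. A row lasts 1/8 s, in which the tool goes at most 62.5 mm and 10.7 degrees, less where a joint would pass 70% of its speed; a pose out of reach is approached as far as the arm can. A call with a gripper value outside its range is refused whole. "fingers" is the closure, from 0 (fully open) to 1 (shut), set as the call begins (left out, the last holds). The fingers move at their own pace and stop on an object; "squeeze" is the grip in N (left out, the last holds). Time passes only in rows, so rows that repeat a pose let the fingers close. It gives the time, the measured TCP pose, the force, the opening and the grip force at its end, in the units of the state.
- sense(): the state, without advancing time (a new reading comes with each control period).
- snapshot(name): name is "side" or "top" or "wrist"; returns a dict with "img" (400x640x3 uint8, red, green, blue), "K" (3x3 intrinsics, pixels), "pose" (4x4, takes a point from camera to world coordinates). Camera axes: x right, y up, looking along -z (the intrinsics and any distortion apply to the point x, -y, -z); pixel columns grow to the right and rows downward; lengths in mm; the calibration is good to about 2 mm. The wrist camera is an equidistant fisheye: a pixel r from the principal point sees the ray r / f radians off the axis. A picture is of the moment at which its call begins. There is no depth.
- order.hand_in(): hands the job in; it is judged then, once.
Trained networks look in the newest picture that a camera, given by its name, has taken for a name from the list of things; names that differ only in an ending like _2 or _b are one class to them, and where a whole thing is asked for, a point or a joint stands for the part that bears it (a point fixed in the world has none). Each returns a list of dicts, best first, with "confidence" (0 to 1); they miss things now and then, are a little off and sometimes report something else, mostly with a low value. They report only what shows in the picture. A call takes as long as a camera call.
- finder.find_in(label, camera): "box" ([left, top, width, height] as shares, 0 to 1, of the picture: columns of its width, rows of its height, round what is visible of it).
- finder.trace(label, camera): "mask" (400x640 bool, what is visible of it) and "box" ([left, top, width, height] as shares, 0 to 1, of the picture: columns of its width, rows of its height, round what is visible of it).
- finder.pinpoint(label, camera): "at" ([column, row] as shares, 0 to 1, of the picture: columns of its width, rows of its height: a listed point, or the origin of a listed thing).
The state is a dict: "time": time; "joint_pos": joint angles; "qd": joint speeds; "joint_efforts": joint torques, N m; "tool_pos": TCP position; "tcp_rot": TCP orientation; "ft_force": force on the tool from outside, world axes, zero at the start; "wrist_torque": the same for the moment, N m; "finger_gap": finger opening in mm; "grip_force": force on a finger pad.
Only numpy, scipy, OpenCV 4.12 (cv2) and the standard library are available. Lean on these libraries where they do the work, as an engineer would, in place of code of your own. Each camera call takes 0.05 s, during which the arm holds its last target. There are 200 camera calls.

## Working session

There is one attempt and no reset: what is moved stays moved. The work goes in short steps, Python scripts to look and compute and a tool call to move; the robot and the scene stay as the last step left them, time stands still between calls to the robot, and variables do not carry over. Pictures are saved under pics/ and viewed, at most 10 in all, crops included, and the job is handed in when it is done.

Besides the shell and the picture viewer there is one more tool, called after "Call:" as name([rows], argument=value, ...), one row to a line, values as JSON. send_rows: Moves the arm, as the interface text tells. Its arguments: {"type":"object","properties":{"steps":{"type":"array"},"fingers":{"type":"number"},"squeeze":{"type":"number"}},"required":["steps"]}

```bash
mkdir -p pics; ls
cat > h.py <<'E'
import numpy as np,cv2
from bench import sense,snapshot,order,finder
def ray(s,u,v,fish=False):
    K=s["K"];T=np.array(s["pose"]);x=(u-K[0][2])/K[0][0];y=(v-K[1][2])/K[1][1]
    if fish:
        r=np.hypot(x,y);d=np.array([np.sin(r)*x/max(r,1e-9),-np.sin(r)*y/max(r,1e-9),-np.cos(r)])
    else: d=np.array([x,-y,-1.])
    d=T[:3,:3]@d;return T[:3,3],d/np.linalg.norm(d)
def proj(s,p):
    T=np.array(s["pose"]);c=T[:3,:3].T@(np.array(p)-T[:3,3]);K=s["K"]
    return np.array([K[0][2]+K[0][0]*c[0]/-c[2],K[1][2]-K[1][1]*c[1]/-c[2]])
def atz(s,u,v,z):
    o,d=ray(s,u,v);return o+d*(z-o[2])/d[2]
def tri(rs):
    A=sum(np.eye(3)-np.outer(d,d) for o,d in rs);b=sum((np.eye(3)-np.outer(d,d))@o for o,d in rs)
    return np.linalg.solve(A,b)
def pin(l,c):
    r=finder.pinpoint(l,c);return (np.array(r[0]["at"])*[640,400],r[0]["confidence"]) if r else (None,0)
def save(s,n,crop=None,k=1):
    i=s["img"][:,:,::-1]
    if crop: i=i[crop[1]:crop[3],crop[0]:crop[2]]
    cv2.imwrite("pics/"+n,cv2.resize(i,None,fx=k,fy=k,interpolation=cv2.INTER_CUBIC))
E
python3 - <<'E'
from h import *
S={c:snapshot(c) for c in("side","top")}
for c in S:save(S[c],c+"0.png"); print(c,S[c]["K"],np.round(S[c]["pose"],3))
for l in["bath","rod_pivot","grip","foot","rail","lid_edge","hole_front","spray","jar","dish"]:
    rs=[]
    for c in S:
        p,k=pin(l,c)
        if p is not None: rs.append(ray(S[c],*p))
        print(l,c,None if p is None else p.round(1),round(k,2))
    if len(rs)==2:print("   ",tri(rs).round(1))
E
```

```text
pics
side [[390.68565746   0.         322.69103289]
 [  0.         390.68565746 200.77037857]
 [  0.           0.           1.        ]] [[ 8.60000e-01  3.84000e-01 -3.34000e-01  2.15352e+02]
 [-5.09000e-01  6.69000e-01 -5.41000e-01 -4.96193e+02]
 [ 1.60000e-02  6.36000e-01  7.72000e-01  9.37785e+02]
 [ 0.00000e+00  0.00000e+00  0.00000e+00  1.00000e+00]]
top [[459.4771911    0.         314.73004201]
 [  0.         459.4771911  199.51457934]
 [  0.           0.           1.        ]] [[ 1.400000e-02  9.790000e-01 -2.040000e-01  3.130160e+02]
 [-1.000000e+00  1.300000e-02 -6.000000e-03  5.829300e+01]
 [-3.000000e-03  2.040000e-01  9.790000e-01  1.457332e+03]
 [ 0.000000e+00  0.000000e+00  0.000000e+00  1.000000e+00]]
bath side None 0
bath top None 0
rod_pivot side [352.9 215.1] 0.63
rod_pivot top [341.6 195.9] 0.76
    [602.9 -14.  137. ]
grip side None 0
grip top [364.6 233.5] 0.59
foot side [297.5 257.2] 0.87
foot top [338.8 250.6] 0.64
    [445.7  -8.6  54.1]
rail side [348.1 229.6] 0.76
rail top [344.9 196.1] 0.93
    [601.  -22.1  89.1]
lid_edge side [267.  203.4] 0.6
lid_edge top None 0
hole_front side None 0
hole_front top [347.3 200.2] 0.78
spray side [452.1 343.8] 0.55
spray top [448.9 191. ] 0.76
    [ 657.9 -373.3   -0.8]
jar side [251.8 142.2] 0.57
jar top [178.9 221.9] 0.85
    [534.5 495.9  19.6]
dish side None 0
dish top [454.  262.4] 0.78
```

View pics/side0.png

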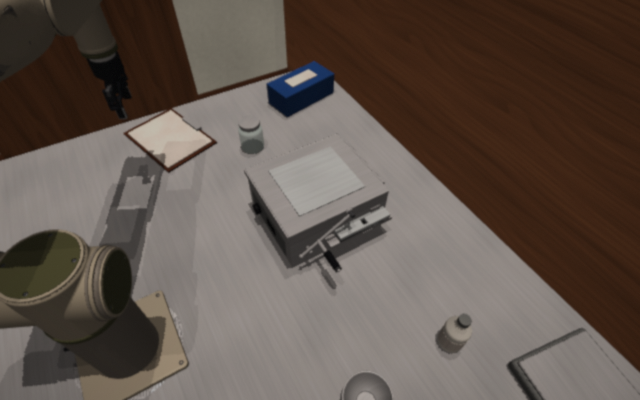

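View pics/top0.png

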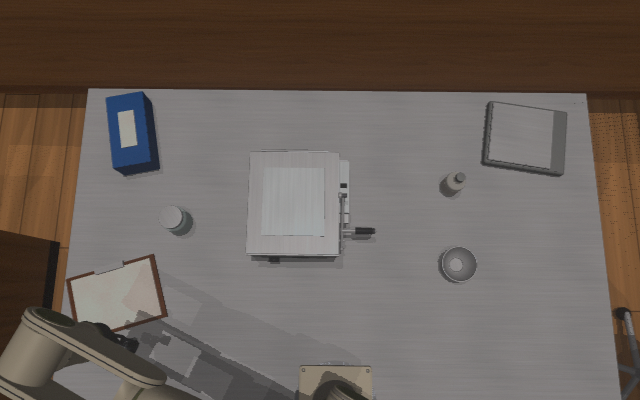

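The side picture shows the shut bath, with the sleeve near (332,260) and a dark hole near (364,220). In the top picture the lid spans (247,151) to (343,257), the sleeve is at (365,231) and the hole near (343,185). The other objects are well clear.

Run:
```python
from h import *
a=snapshot("top");b=snapshot("side")
f=lambda s,c,k:cv2.resize(s["img"][c[1]:c[3],c[0]:c[2],::-1],None,fx=k,fy=k,interpolation=cv2.INTER_CUBIC)
A=f(a,(240,140,390,270),4);B=f(b,(240,130,400,290),4)[:,:]
cv2.imwrite("pics/a.png",A);cv2.imwrite("pics/b.png",B[:600])
for c in("top","side"):
  for l in("grip","lid","rod","rail"):
    for r in finder.trace(l,c)[:1]:
      m=r["mask"];R=cv2.minAreaRect(np.argwhere(m)[:,::-1].astype(np.float32));print(c,l,round(r["confidence"],2),m.sum(),np.round(cv2.boxPoints(R),1).tolist())
```

```text
top grip 0.51 112 [[355.0, 228.0], [372.0, 228.0], [372.0, 234.0], [355.0, 234.0]]
top lid 0.6 9908 [[245.0, 151.0], [375.0, 151.0], [375.0, 256.0], [245.0, 256.0]]
top rod 0.64 284 [[339.70001220703125, 249.0], [341.1000061035156, 199.89999389648438], [374.8999938964844, 200.89999389648438], [373.5, 250.0]]
top rail 0.76 533 [[338.0, 161.0], [348.0, 161.0], [348.0, 223.0], [338.0, 223.0]]
side grip 0.43 157 [[321.79998779296875, 252.8000030517578], [328.5, 248.3000030517578], [339.79998779296875, 265.20001220703125], [333.1000061035156, 269.6000061035156]]
side lid 0.7 8896 [[237.8000030517578, 174.0], [328.0, 107.5999984741211], [409.8999938964844, 218.6999969482422], [319.79998779296875, 285.20001220703125]]
side rod 0.66 537 [[296.3999938964844, 264.6000061035156], [306.0, 207.0], [349.29998779296875, 214.1999969482422], [339.70001220703125, 271.79998779296875]]
side rail 0.82 1109 [[321.20001220703125, 232.39999389648438], [384.0, 201.0], [392.3999938964844, 217.8000030517578], [329.6000061035156, 249.1999969482422]]
```

View pics/a.png

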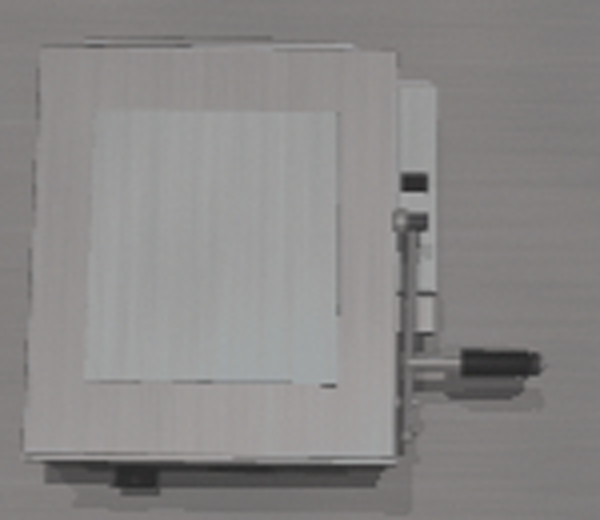

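View pics/b.png

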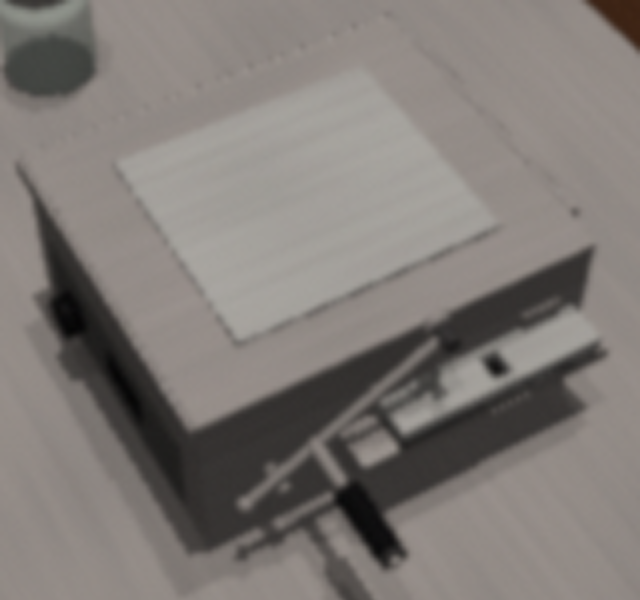

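The top crop shows the strip from rows 80 to 292, with the hole at (414,182). In the side crop the hole is at (497,364), the sleeve at (370,525) and the foot at about (245,500). Next I fit the bath pose to these points.

Run:
```python
from h import *
from scipy.optimize import least_squares
T=snapshot("top");S=snapshot("side")
a=lambda x,y:np.array([240+(x+.5)/4-.5,140+(y+.5)/4-.5]); b=lambda x,y:np.array([240+(x+.5)/4-.5,130+(y+.5)/4-.5])
c,s=np.cos(np.pi/6),.5
zl=152
obs=[(T,(-152,-132,zl),a(398,459)),(T,(150,-132,zl),a(396,52)),(T,(-152,132,zl),a(24,455)),(T,(150,132,zl),a(40,47)),
(S,(-152,132,zl),b(20,162)),(S,(-152,-132,zl),b(190,430)),(S,(150,-132,zl),b(594,245)),(S,(150,132,zl),b(388,12)),
(S,(20-170*c,-144,150-85),b(245,502)),(T,(20-110*c,-209,95),a(498,363)),(S,(20-110*c,-209,95),b(370,523))]
W=lambda p,q:np.array([p[0]+np.cos(p[2])*q[0]-np.sin(p[2])*q[1],p[1]+np.sin(p[2])*q[0]+np.cos(p[2])*q[1],q[2]])
f=lambda p:np.concatenate([proj(s_,W(p,q))-o for s_,q,o in obs])
r=least_squares(f,[585,120,0],x_scale=[10,10,.1],loss='soft_l1');p=r.x
print(p,np.degrees(p[2]));print(f(p).reshape(-1,2).round(1).tolist())
hw=tri([ray(T,*a(414,182)),ray(S,*b(497,364))]);print("hole tri",hw)
for s_,o in((T,a(414,182)),(S,b(497,364))):
  h=atz(s_,*o,90);d=h-[p[0],p[1],0];print("hole bath", d[0]*np.cos(p[2])+d[1]*np.sin(p[2]),-d[0]*np.sin(p[2])+d[1]*np.cos(p[2]))
print("grip",W(p,(20-110*c,-209,95)))
np.save("p.npy",p)
print(sense()["tcp_rot"])
```

```text
[5.77944439e+02 1.28693381e+02 3.03529517e-03] 0.17390960265635008
[[-0.6, 0.4], [-0.0, -0.0], [-0.3, 0.4], [0.0, 0.3], [0.1, -0.8], [1.7, 0.5], [1.0, -0.4], [0.1, 1.0], [0.3, 0.8], [-0.7, 0.6], [-0.3, -0.4]]
hole tri [642.72453182 -19.4427537   93.95537941]
hole bath 65.92467261617418 -148.82577732009202
hole bath 65.65786398191766 -145.93738153949218
grip [503.31636674 -80.53410116  95.        ]
[1.79998274e+02 6.28427904e-04 1.59614184e+02]
```

```bash
cat > kin.py <<'E'
import numpy as np
from scipy.optimize import fsolve
H=np.array([150,150.]);u=lambda a:np.array([-np.cos(a),np.sin(a)])
def P(t):return H+130*u(t)
def pt(t,f,L):return P(t)+L*u(t-np.pi/6-f)
def inv(g,L,x0=(1.1,1.8)):return fsolve(lambda q:pt(*q,L)-g,x0)
def gp(t,f):return pt(t,f,110)
E
python3 - <<'E'
from kin import *
from scipy.spatial.transform import Rotation as R
S=R.from_euler('xyz',[180,0,159.614],degrees=True);G=R.from_euler('x',35,degrees=True)*R.from_euler('xyz',[180,0,90],degrees=True)
print((G*S.inv()).as_rotvec().round(3), G.as_euler('xyz',degrees=True))
g0=gp(0,0);print(g0)
for t in np.arange(0,1.31,.1625):print("lift",t.round(3),((gp(t,0)-g0)/30).round(2))
for f in np.arange(0,1.7,.2):print("swing",f.round(2),((gp(1.3,f)-g0)/30).round(2),pt(1.3,f,170).round(0))
for x in(65,):
  for z in(125,112,104,100,94,89):
    q=inv((x,z),170);print(x,z,q.round(3),((gp(*q)-g0)/30).round(2))
E
```

```text
[ 0.533  0.37  -1.175] [180. -35.  90.]
[-75.26279442  95.        ]
lift 0.0 [0. 0.]
lift 0.162 [-0.2   1.24]
lift 0.325 [-0.19  2.49]
lift 0.488 [0.02 3.73]
lift 0.65 [0.42 4.92]
lift 0.812 [1.01 6.02]
lift 0.975 [1.78 7.02]
lift 1.138 [2.69 7.88]
lift 1.3 [3.73 8.58]
swing 0.0 [3.73 8.58] [ -6. 394.]
swing 0.2 [3.28 8.01] [-27. 368.]
swing 0.4 [2.94 7.36] [-43. 338.]
swing 0.6 [2.74 6.65] [-52. 305.]
swing 0.8 [2.68 5.92] [-55. 271.]
swing 1.0 [2.77 5.2 ] [-51. 238.]
swing 1.2 [3.01 4.5 ] [-40. 205.]
swing 1.4 [3.37 3.87] [-23. 176.]
swing 1.6 [3.86 3.32] [ -0. 151.]
65 125 [1.466 2.08 ] [5.52 2.82]
65 112 [1.288 2.045] [5.25 2.48]
65 104 [1.181 2.017] [5.09 2.26]
65 100 [1.128 2.002] [5.02 2.14]
65 94 [1.05  1.977] [4.91 1.95]
65 89 [0.987 1.956] [4.83 1.79]
```

Call:
send_rows([
  [[0.5,-1,3],[0,0,-0.1]],
  [[2,-5,3.5],[0,0,-0.3]],
  [[4,-9,3.5],[0,0,-0.6]],
  [[6,-13,3.5],[0,0,-0.9]],
  [[8,-17,3.5],[0,0,-1.1]],
  [[9,-20,3.5],[0,0,-1.215]],
  [[9.8,-24,3],[0,0,-1.215]],
  [[9.8,-24,3],[0,0,-1.215]],
  [[9.8,-24,3],[0,0,-1.215]],
  [[9.8,-24,3],[0,0,-1.215]],
], fingers=0, squeeze=60)

```text
time: 2.95
tool_pos: [433.7, 25.6, 302.6]
tcp_rot: [179.9, -0.0, 90.0]
ft_force: [0.2, 1.7, 0.8]
finger_gap: 85.2
grip_force: 0.0
```

Call:
send_rows([
  [[0.8,-2,0],[0.1,0,0]],
  [[1.6,-4,0],[0.25,0,0]],
  [[2.3,-6,-1],[0.4,0,0]],
  [[2.3,-6,-2.5],[0.611,0,0]],
  [[2.3,-6,-3.4],[0.611,0,0]],
  [[2.3,-6,-3.4],[0.611,0,0]],
  [[2.3,-6,-3.4],[0.611,0,0]],
  [[2.3,-6,-3.4],[0.611,0,0]],
])

```text
time: 3.95
tool_pos: [503.9, -151.9, 204.0]
tcp_rot: [179.6, -34.7, 90.4]
ft_force: [0.5, -0.0, -0.4]
finger_gap: 85.4
grip_force: 0.0
```

Run:
```python
from h import *
s=snapshot("wrist");save(s,"w1.png");print(pin("grip","wrist"),s["K"][0][0]);st=sense();print(st["tool_pos"],st["tcp_rot"],st["joint_pos"])
p,k=pin("grip","wrist")
if p is not None:
  o,d=ray(s,*p,fish=True)
  for z in(95,):print(o+d*(z-o[2])/d[2])
```

```text
(array([316.288, 187.92 ]), 0.75) 309.70691628693146
[ 503.44363142 -152.04287659  202.99890199] [179.7196471  -34.78257731  90.27774152] [-41.21546388  13.93994846  86.01983585  26.23351311 103.09628457
 -40.65959791]
[503.70567333 -79.03787363  95.        ]
```

View pics/w1.png

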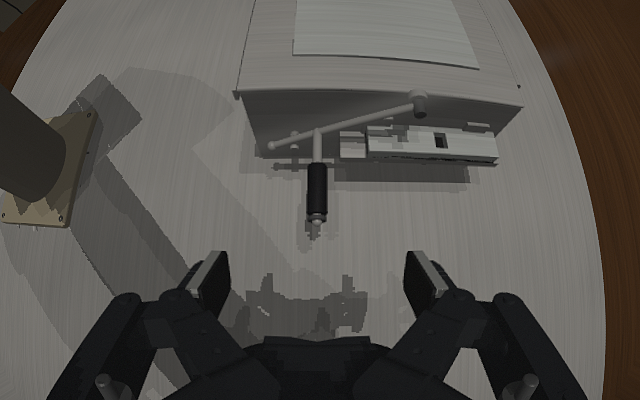

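The wrist picture shows the sleeve at (316,188), centred between the open fingers, and the hole at (441,141). It agrees with the fit, so I descend and grip.

Run:
```python
from h import *
s=snapshot("wrist");o,d=ray(s,441,141,fish=True)
p=np.load("p.npy")
print((o+d*(91-o[2])/d[2])-[p[0],p[1],0])
```

```text
[  64.93612412 -148.70125542   91.        ]
```

Call:
send_rows([
  [[0,0.1,-0.6],[0,0,0]],
  [[0,0.8,-1.6],[0,0,0]],
  [[0,1.4,-2.5],[0,0,0]],
  [[0,2.0,-3.35],[0,0,0]],
  [[0,2.57,-4.12],[0,0,0]],
  [[0,2.57,-4.12],[0,0,0]],
  [[0,2.57,-4.12],[0,0,0]],
])

```text
time: 5.03
tool_pos: [502.5, -75.7, 77.0]
tcp_rot: [180.0, -35.0, 90.0]
ft_force: [-0.1, 0.6, -0.0]
finger_gap: 85.6
grip_force: 0.0
```

Call:
send_rows([
  [[0,0,0],[0,0,0]],
  [[0,0,0],[0,0,0]],
  [[0,0,0],[0,0,0]],
  [[0,0,0],[0,0,0]],
  [[0,0,0],[0,0,0]],
  [[0,0,0],[0,0,0]],
], fingers=1, squeeze=60)

```text
time: 5.78
tool_pos: [504.3, -76.0, 77.3]
tcp_rot: [179.7, -34.9, 90.1]
ft_force: [7.1, 0.3, -0.9]
finger_gap: 17.1
grip_force: 58.8
```

Call:
send_rows([
  [[-0.05,0,0.25],[0,0,0]],
  [[-0.12,0,0.62],[0,0,0]],
  [[-0.2,0,1.24],[0,0,0]],
  [[-0.21,0,1.87],[0,0,0]],
  [[-0.19,0,2.49],[0,0,0]],
  [[-0.1,0,3.11],[0,0,0]],
  [[0.02,0,3.73],[0,0,0]],
  [[0.2,0,4.33],[0,0,0]],
  [[0.42,0,4.92],[0,0,0]],
  [[0.42,0,4.92],[0,0,0]],
])

```text
time: 7.02
tool_pos: [517.0, -76.0, 225.1]
tcp_rot: [179.7, -34.9, 90.1]
ft_force: [8.1, -0.9, -7.6]
finger_gap: 17.0
grip_force: 59.0
```

Call:
send_rows([
  [[0.13,0,0.28],[0,0,0]],
  [[0.29,0,0.56],[0,0,0]],
  [[0.59,0,1.1],[0,0,0]],
  [[0.96,0,1.61],[0,0,0]],
  [[1.36,0,2.1],[0,0,0]],
  [[1.8,0,2.54],[0,0,0]],
  [[2.27,0,2.96],[0,0,0]],
  [[2.77,0,3.32],[0,0,0]],
  [[3.31,0,3.66],[0,0,0]],
  [[3.31,0,3.66],[0,0,0]],
])

```text
time: 8.28
tool_pos: [614.9, -76.0, 333.8]
tcp_rot: [180.0, -34.9, 90.0]
ft_force: [-0.8, -4.1, -1.6]
finger_gap: 17.2
grip_force: 59.7
```

Run:
```python
from h import *
s=snapshot("side");save(s,"s2.png",(220,60,420,260),3);print(sense()["ft_force"],sense()["tool_pos"])
```

```text
[-1.39378704 -3.30550637 -1.50583421] [614.29648593 -75.99317187 333.51402741]
```

View pics/s2.png

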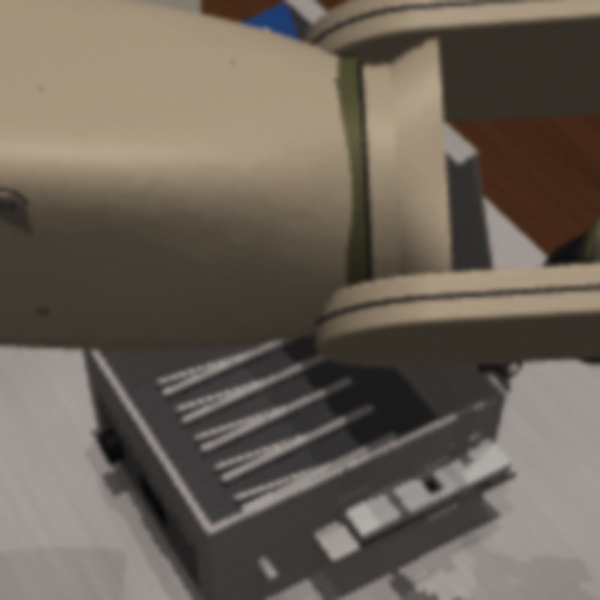

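The side picture shows the lid up, the bath interior visible, and the strip clear with its hole near (432,483) in the crop. Next I swing the rod down.

Call:
send_rows([
  [[-0.2,0,-0.25],[0,0,0]],
  [[-0.45,0,-0.57],[0,0,0]],
  [[-0.63,0,-0.88],[0,0,0]],
  [[-0.79,0,-1.22],[0,0,0]],
  [[-0.9,0,-1.57],[0,0,0]],
  [[-0.99,0,-1.93],[0,0,0]],
  [[-1.04,0,-2.3],[0,0,0]],
  [[-1.05,0,-2.66],[0,0,0]],
  [[-1.02,0,-3.02],[0,0,0]],
  [[-0.96,0,-3.38],[0,0,0]],
])

```text
time: 9.57
tool_pos: [584.6, -76.0, 231.8]
tcp_rot: [-179.9, -35.0, 89.9]
ft_force: [-0.6, -5.6, -1.8]
finger_gap: 17.3
grip_force: 59.8
```

```bash
cat > st.py <<'E'
from h import *; from kin import *
# TCP world when grip at g0: (504.0,77.3) approx
def state(tcp=None):
    s=sense();t=s["tool_pos"] if tcp is None else tcp
    g=gp(0,0)+np.array([t[0]-504.0,t[2]-77.3]);q=inv(g,110)
    return s,g,q,pt(*q,170)
E
python3 - <<'E'
from st import *
s,g,q,F=state();print(s["tool_pos"],s["ft_force"],q,F)
for x,z in((-23,176),(0,151),(30,125),(57,120),(57,112),(57,106),(57,100),(57,98)):
  k=inv((x,z),170);print(x,z,k.round(2),((gp(*k)-g)/30).round(2))
E
```

```text
[584.58984102 -75.96525663 231.78933813] [-0.58875381 -5.58663892 -1.76358256] [1.2778169  0.98322414] [-53.10650459 235.86876197]
-23 176 [1.3 1.4] [ 0.68 -1.28]
0 151 [1.3 1.6] [ 1.19 -1.82]
30 125 [1.27 1.82] [ 1.78 -2.39]
57 120 [1.36 2.01] [ 2.49 -2.47]
57 112 [1.26 1.99] [ 2.34 -2.68]
57 106 [1.18 1.97] [ 2.24 -2.85]
57 100 [1.11 1.95] [ 2.13 -3.03]
57 98 [1.08 1.94] [ 2.1  -3.09]
```

Call:
send_rows([
  [[0.15,0,-0.5],[0,0,0]],
  [[0.4,0,-0.9],[0,0,0]],
  [[0.68,0,-1.28],[0,0,0]],
  [[0.95,0,-1.55],[0,0,0]],
  [[1.19,0,-1.82],[0,0,0]],
  [[1.5,0,-2.1],[0,0,0]],
  [[1.85,0,-2.35],[0,0,0]],
  [[2.2,0,-2.6],[0,0,0]],
  [[2.34,0,-2.68],[0,0,0]],
  [[2.34,0,-2.68],[0,0,0]],
])

```text
time: 10.82
tool_pos: [655.0, -76.1, 150.4]
tcp_rot: [-179.9, -35.0, 89.9]
ft_force: [-0.3, -6.3, -3.8]
finger_gap: 16.9
grip_force: 59.7
```

Run:
```python
from st import *
s,g,q,F=state();print(s["tool_pos"],s["ft_force"],q,F)
for x,z in((57,106),(57,100),(57,98)):
  k=inv((x,z),170);print(x,z,k.round(2),((gp(*k)-g)/30).round(2))
w=snapshot("wrist");save(w,"w3.png");S=snapshot("side")
p=np.load("p.npy")
for l in("foot",):
  print(pin(l,"wrist"),pin(l,"side"))
  a,k=pin(l,"wrist")
  if a is not None:
    o,d=ray(w,*a,fish=True);t=(p[1]-144-o[1])/d[1];print(o+d*t-[p[0],p[1],0])
```

```text
[654.95005801 -76.0902027  150.36465648] [-0.33118183 -6.33404706 -3.80944697] [1.24411108 1.99047286] [ 57.90815061 110.75930645]
57 106 [1.18 1.97] [-0.11 -0.14]
57 100 [1.11 1.95] [-0.21 -0.31]
57 98 [1.08 1.94] [-0.24 -0.37]
(array([249.728, 184.8  ]), 0.66) (None, 0)
[  19.37740025 -144.           82.72638935]
```

View pics/w3.png

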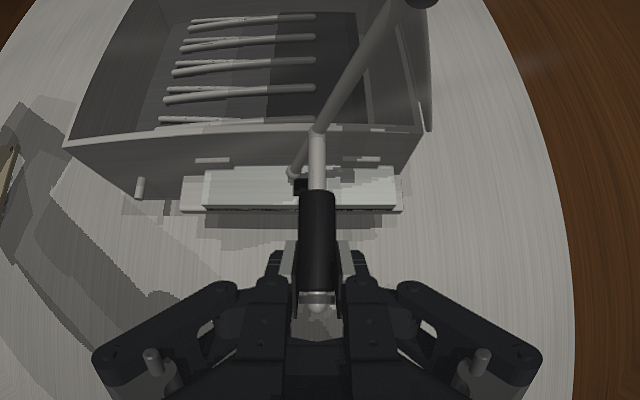

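The foot shows at (294,175), just above and slightly left of the hole, which spans about (293–309, 179–196).

Run:
```python
from st import *
w=snapshot("wrist");p=np.load("p.npy")
o,d=ray(w,294,175,fish=True);t=(p[1]-144-o[1])/d[1];print("foot",o+d*t-[p[0],p[1],0])
for u,v in((293,192),(309,192),(301,196)):
  o,d=ray(w,u,v,fish=True);print("hole",o+d*((94-o[2])/d[2])-[p[0],p[1],0])
i=cv2.resize(w["img"][140:220,250:350,::-1],None,fx=6,fy=6,interpolation=cv2.INTER_CUBIC);cv2.imwrite("pics/w3c.png",i)
```

```text
foot [  58.88298386 -144.          103.4081473 ]
hole [  57.69449976 -154.73019291   94.        ]
hole [  70.49536418 -154.75130195   94.        ]
hole [  64.1613077  -158.12968953   94.        ]
```

View pics/w3c.png

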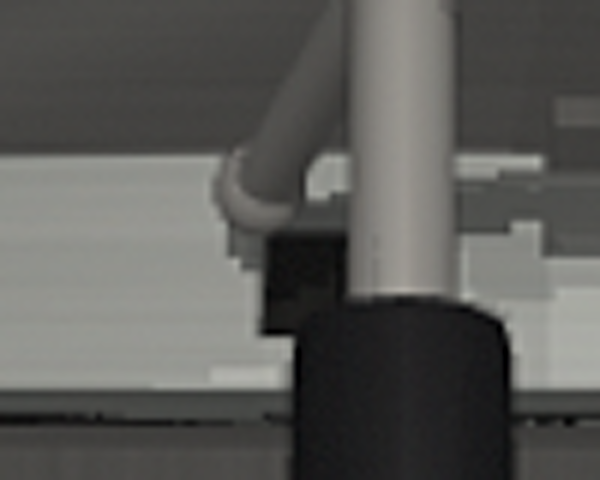

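Run:
```python
from st import *
s,g,q,F=state();print(s["tool_pos"],s["ft_force"],q,F)
for x,z in((53,106),(53,103),(53,101),(53,100),(53,99),(53,98)):
  k=inv((x,z),170);print(x,z,k.round(2),((gp(*k)-g)/30).round(2))
```

```text
[654.80373197 -76.08223183 150.73512518] [-1.28274053 -5.33081542 -4.34236027] [1.24816274 1.98837425] [ 57.40971983 111.24020456]
53 106 [1.17 1.94] [-0.21 -0.16]
53 103 [1.13 1.93] [-0.26 -0.24]
53 101 [1.11 1.92] [-0.29 -0.3 ]
53 100 [1.1  1.92] [-0.31 -0.33]
53 99 [1.09 1.92] [-0.32 -0.36]
53 98 [1.07 1.91] [-0.34 -0.39]
```

Call:
send_rows([
  [[-0.1,0,-0.07],[0,0,0]],
  [[-0.2,0,-0.14],[0,0,0]],
  [[-0.2,0,-0.14],[0,0,0]],
])

```text
time: 11.5
tool_pos: [648.6, -76.1, 146.5]
tcp_rot: [-179.9, -35.0, 89.9]
ft_force: [-1.1, -5.4, -4.3]
finger_gap: 17.4
grip_force: 59.6
```

Now in small steps, watching the force.

Call:
send_rows([
  [[-0.05,0,-0.08],[0,0,0]],
  [[-0.08,0,-0.13],[0,0,0]],
  [[-0.08,0,-0.13],[0,0,0]],
])

```text
time: 11.88
tool_pos: [646.3, -76.1, 142.4]
tcp_rot: [-179.9, -35.0, 89.9]
ft_force: [-1.4, -5.4, -5.2]
finger_gap: 17.2
grip_force: 59.6
```

Call:
send_rows([
  [[-0.02,0,-0.03],[0,0,0]],
  [[-0.02,0,-0.03],[0,0,0]],
])

```text
time: 12.12
tool_pos: [645.7, -76.1, 141.5]
tcp_rot: [-179.9, -35.0, 89.9]
ft_force: [-0.3, -5.8, -5.0]
finger_gap: 17.3
grip_force: 59.6
```

Run:
```python
from st import *
s,g,q,F=state();print(s["tool_pos"],s["ft_force"],q,F)
```

```text
[645.67788317 -76.0773553  141.54023316] [-0.30444605 -5.82621599 -4.98464612] [1.10692473 1.9209132 ] [ 52.54903389 100.86444603]
```

Call:
send_rows([
  [[-0.01,0,-0.03],[0,0,0]],
  [[-0.01,0,-0.03],[0,0,0]],
])

```text
time: 12.38
tool_pos: [645.4, -76.1, 140.7]
tcp_rot: [-179.9, -35.0, 89.9]
ft_force: [-1.3, -6.2, -5.2]
finger_gap: 17.5
grip_force: 59.6
```

Call:
send_rows([
  [[-0.01,0,-0.03],[0,0,0]],
  [[-0.01,0,-0.03],[0,0,0]],
])

```text
time: 12.62
tool_pos: [645.4, -76.0, 140.5]
tcp_rot: [-179.9, -35.0, 89.9]
ft_force: [-2.0, -5.8, -1.4]
finger_gap: 17.1
grip_force: 59.8
```

Contact: z load fell from -5.2 to -1.4 N. I open slightly so the pads cage the sleeve and the foot carries the lid.

Call:
send_rows([
  [[0,0,0],[0,0,0]],
  [[0,0,0],[0,0,0]],
  [[0,0,0],[0,0,0]],
], fingers=0.7)

```text
time: 13.0
tool_pos: [646.1, -74.9, 141.6]
tcp_rot: [180.0, -35.0, 90.0]
ft_force: [-0.4, -0.2, -0.8]
finger_gap: 25.5
grip_force: 0.0
```

Run:
```python
from st import *
s,g,q,F=state();print(s["tool_pos"],s["ft_force"],q,F,s["grip_force"],s["finger_gap"])
w=snapshot("wrist")
i=cv2.resize(w["img"][130:330,210:430,::-1],None,fx=3,fy=3,interpolation=cv2.INTER_CUBIC);cv2.imwrite("pics/w4.png",i)
```

```text
[646.0708483 -74.9416188 141.5726333] [-0.36950583 -0.20424588 -0.83234147] [1.10838902 1.92445749] [ 53.06345009 100.86813119] 0.0 25.454266152465202
```

View pics/w4.png

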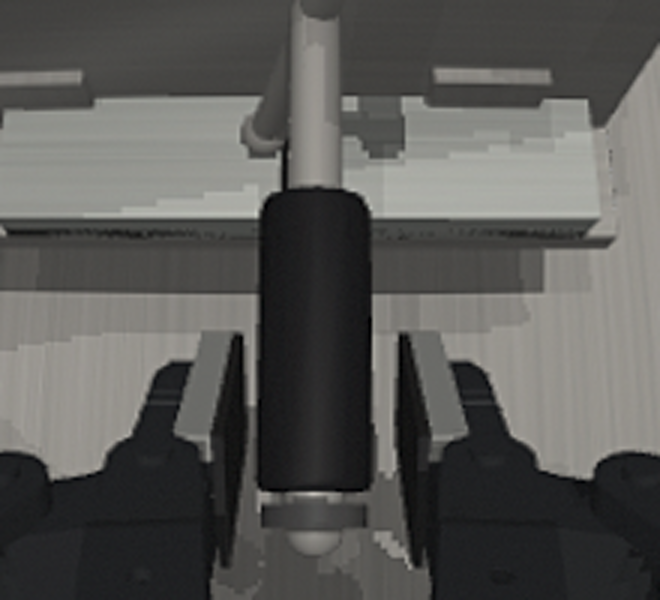

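The foot rests on the strip at (262,135) in the crop, short of the hole (edge at about 283). The sleeve is loose between the pads, with about 2–3 mm gap each side. Next I nudge it back (+x).

Call:
send_rows([
  [[0.05,0,0],[0,0,0]],
  [[0.1,0,0],[0,0,0]],
  [[0.14,0,0],[0,0,0]],
  [[0.18,0,0],[0,0,0]],
  [[0.18,0,0],[0,0,0]],
])

```text
time: 13.68
tool_pos: [652.1, -75.3, 141.7]
tcp_rot: [179.9, -35.0, 90.0]
ft_force: [-0.1, -0.4, 0.4]
finger_gap: 25.6
grip_force: 0.0
```

Call:
send_rows([
  [[0.04,0,0],[0,0,0]],
  [[0.07,0,0],[0,0,0]],
  [[0.07,0,0],[0,0,0]],
])

```text
time: 14.05
tool_pos: [653.7, -75.2, 141.5]
tcp_rot: [180.0, -35.0, 90.0]
ft_force: [0.0, -0.1, 0.4]
finger_gap: 26.0
grip_force: 0.0
```

```bash
cat > look.py <<'E'
from st import *
p=np.load("p.npy");w=snapshot("wrist");s=sense();print(s["tool_pos"].round(1) if hasattr(s["tool_pos"],'round') else s["tool_pos"],s["ft_force"])
for l in("grip","foot","rod_pivot"):
  a,k=pin(l,"wrist")
  if a is None: print(l,None);continue
  y={"grip":-209,"foot":-144,"rod_pivot":-144}[l]
  o,d=ray(w,*a,fish=True);t=(p[1]+y-o[1])/d[1];print(l,round(k,2),a.round(1),(o+d*t-[p[0],p[1],0]).round(1))
for r in finder.trace("grip","wrist")[:1]:
  m=r["mask"];v,u=np.nonzero(m);print("sleeve box",u.min(),u.max(),v.min(),v.max())
# dark sleeve profile at rows 190-230
g=w["img"][:,:,:].mean(2)
for row in(205,225,245,258):print(row,g[row,270:365:2].astype(int).tolist())
E
python3 look.py
```

```text
[653.6 -75.3 141.5] [ 1.10666865 -0.10251464  0.42306918]
grip 0.56 [305.5 246.1] [  69.5 -209.   148.3]
foot 0.57 [307.1 177. ] [  68.  -144.    92.1]
rod_pivot None
sleeve box 290 327 198 293
205 [76, 75, 73, 73, 74, 73, 74, 73, 72, 72, 76, 34, 22, 24, 26, 29, 27, 26, 31, 31, 30, 29, 31, 27, 28, 27, 26, 21, 56, 76, 75, 76, 75, 76, 76, 74, 75, 75, 75, 74, 74, 72, 73, 71, 71, 72, 73, 72]
225 [74, 73, 74, 72, 74, 71, 73, 73, 74, 76, 79, 18, 22, 24, 27, 28, 29, 34, 34, 34, 35, 35, 31, 31, 27, 25, 26, 21, 45, 72, 72, 74, 72, 74, 72, 72, 72, 73, 73, 71, 72, 71, 72, 72, 72, 73, 69, 73]
245 [150, 151, 131, 108, 105, 104, 104, 107, 74, 26, 22, 17, 23, 23, 28, 27, 33, 37, 38, 38, 40, 33, 29, 27, 27, 26, 23, 15, 92, 144, 139, 138, 134, 138, 138, 137, 87, 21, 17, 112, 104, 105, 105, 103, 137, 146, 143, 142]
258 [27, 89, 106, 105, 104, 104, 111, 37, 26, 20, 21, 17, 24, 26, 25, 27, 35, 41, 41, 41, 37, 33, 31, 29, 26, 24, 25, 18, 91, 144, 139, 137, 135, 138, 140, 140, 52, 19, 22, 26, 78, 105, 104, 103, 105, 110, 41, 31]
```

Run:
```python
from kin import *
for x in(53,58,60,62,64,66,68):
  print(x,gp(*inv((x,100),170)).round(1),"seated",gp(*inv((x,89),170)).round(1))
```

```text
53 [ 66.3 158.5] seated [ 61.4 148.4]
58 [ 70.1 158.8] seated [ 64.9 148.6]
60 [ 71.6 158.9] seated [ 66.3 148.7]
62 [ 73.1 159. ] seated [ 67.6 148.7]
64 [ 74.6 159.1] seated [ 69.  148.8]
66 [ 76.1 159.1] seated [ 70.4 148.8]
68 [ 77.6 159.2] seated [ 71.8 148.9]
```

Call:
send_rows([
  [[0.03,0,0],[0,0,0]],
  [[0.06,0,0],[0,0,0]],
  [[0.06,0,0],[0,0,0]],
])

```text
time: 14.68
tool_pos: [655.2, -75.3, 141.6]
tcp_rot: [-180.0, -35.0, 90.0]
ft_force: [-2.4, 0.1, 1.6]
finger_gap: 25.5
grip_force: 1.5
```

```bash
python3 look.py | grep -v "^2[024]"
```

```text
[655.2 -75.3 141.6] [-1.81294532 -0.10743955  1.18343069]
grip 0.9 [303.2 245.5] [  69.9 -209.   150.1]
foot 0.57 [301.9 180.1] [  65.2 -144.    85.9]
rod_pivot 0.28 [246.9 180.8] [  19.7 -144.    85. ]
sleeve box 289 323 198 294
258 [25, 88, 104, 104, 103, 105, 110, 37, 27, 19, 18, 21, 26, 28, 28, 34, 42, 45, 45, 43, 37, 32, 28, 25, 25, 22, 13, 134, 143, 146, 136, 137, 134, 139, 133, 142, 53, 14, 23, 22, 78, 105, 104, 104, 104, 109, 41, 30]
```

Sleeve at bath (69.9, 150) and foot about (65, 86) match the seated geometry. I back off the pad and check from the side.

Call:
send_rows([
  [[-0.06,0,0],[0,0,0]],
  [[-0.12,0,0],[0,0,0]],
  [[-0.12,0,0],[0,0,0]],
  [[-0.12,0,0],[0,0,0]],
])

```text
time: 15.42
tool_pos: [651.8, -75.3, 141.4]
tcp_rot: [180.0, -35.0, 90.0]
ft_force: [-0.9, -1.0, 0.1]
finger_gap: 25.8
grip_force: 0.0
```

```bash
python3 look.py
python3 - <<'E'
from h import *
w=snapshot("wrist");S=snapshot("side")
A=cv2.resize(w["img"][130:300,240:370,::-1],(390,510),interpolation=cv2.INTER_CUBIC);B=cv2.resize(S["img"][140:267,310:410,::-1],(400,510),interpolation=cv2.INTER_CUBIC)
cv2.imwrite("pics/f.png",np.hstack([A,B]))
E
```

```text
[651.8 -75.3 141.4] [ 0.17274707  0.31009237 -0.64367446]
grip 0.66 [312.2 248.1] [  71.2 -209.   141.8]
foot 0.58 [307.8 181.8] [  66.4 -144.    81.9]
rod_pivot None
sleeve box 293 330 197 294
205 [74, 75, 73, 72, 74, 74, 73, 73, 73, 74, 74, 74, 75, 20, 21, 25, 23, 28, 27, 31, 30, 31, 32, 31, 30, 29, 27, 28, 25, 16, 69, 74, 75, 75, 74, 75, 74, 75, 74, 75, 73, 76, 77, 77, 76, 74, 75, 75]
225 [71, 75, 74, 74, 73, 73, 72, 72, 74, 75, 74, 75, 59, 17, 24, 26, 26, 27, 29, 35, 37, 35, 36, 35, 30, 27, 25, 25, 26, 14, 64, 73, 74, 73, 74, 73, 72, 73, 73, 73, 72, 72, 71, 74, 72, 72, 73, 71]
245 [145, 150, 152, 106, 104, 105, 104, 107, 75, 25, 8, 127, 36, 18, 24, 28, 28, 30, 32, 39, 39, 40, 38, 33, 30, 29, 28, 25, 23, 14, 126, 147, 139, 136, 139, 142, 85, 24, 17, 112, 105, 104, 104, 103, 137, 144, 147, 142]
258 [27, 90, 105, 104, 104, 105, 111, 37, 25, 17, 15, 101, 40, 20, 22, 25, 29, 32, 36, 41, 42, 40, 37, 36, 30, 29, 26, 26, 23, 13, 129, 145, 140, 136, 138, 147, 53, 17, 24, 25, 79, 106, 105, 104, 105, 109, 41, 30]
```

View pics/f.png

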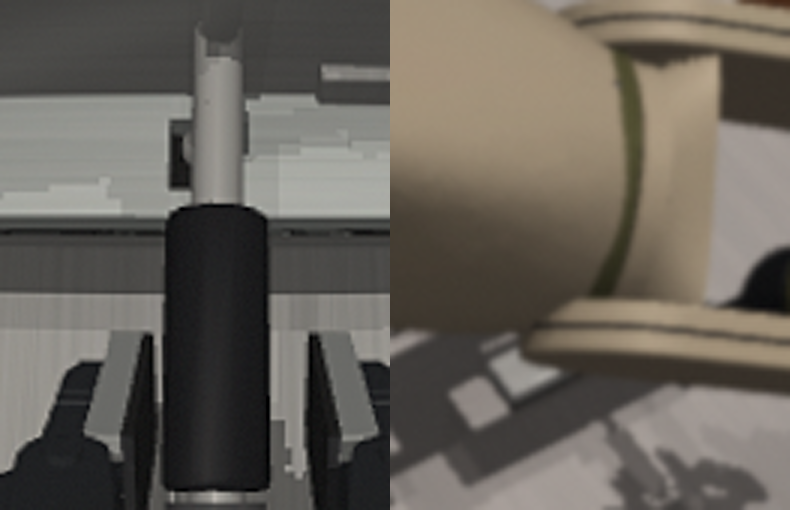

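The left half shows the foot down in the hole, with the hole's front edge visible left of it at (172,150). The sleeve has also dropped, since it looks about 9 % smaller than before. I open fully and retreat.

Call:
send_rows([
  [[0,0,0],[0,0,0]],
  [[0,0,0],[0,0,0]],
  [[0,0,0],[0,0,0]],
  [[0,0,0],[0,0,0]],
  [[0,-0.2,0.28],[0,0,0]],
  [[0,-0.57,0.82],[0,0,0]],
  [[0,-1.15,1.64],[0,0,0]],
  [[0,-1.9,2.7],[0,0,0]],
  [[0,-2.7,3.8],[0,0,0]],
  [[0,-2.7,3.8],[0,0,0]],
], fingers=0)

```text
time: 17.02
tool_pos: [653.0, -159.9, 260.6]
tcp_rot: [179.5, -34.7, 90.1]
ft_force: [1.1, -0.2, 0.5]
finger_gap: 85.3
grip_force: 0.0
```

Run:
```python
from st import *
p=np.load("p.npy");w=snapshot("wrist");T=snapshot("top");print(sense()["tool_pos"],sense()["ft_force"])
R={}
for l in("grip","foot","rod_pivot","lid_edge"):
  rs=[]
  for c,s in(("wrist",w),("top",T)):
    a,k=pin(l,c)
    if a is not None and k>.3: rs.append(ray(s,*a,fish=c=="wrist")); print(l,c,a.round(1),round(k,2))
    if a is not None and c=="wrist":
      y={"grip":-209,"foot":-144,"rod_pivot":-144,"lid_edge":0}[l];o,d=rs[-1] if rs else ray(s,*a,fish=True);print("  planar",(o+d*((p[1]+y-o[1])/d[1])-[p[0],p[1],0]).round(1))
  if len(rs)==2:print("  tri",(tri(rs)-[p[0],p[1],0]).round(1))
for x in(64,66):
  for z in (100,89):
    q=inv((x,z),170);print(x,z,q.round(3),"pivot",P(q[0]).round(1),"edge",(H+302*u(q[0])).round(1),"grip",gp(*q).round(1))
```

```text
[ 651.98193558 -157.25088747  256.41122576] [-0.28777808  0.80888089 -0.66190547]
grip wrist [309.8 183.2] 0.78
  planar [  69.  -209.   147.7]
grip top [364.8 180.4] 0.49
  tri [  68.4 -208.8  146.3]
foot wrist [310.  153.8] 0.73
  planar [  67.9 -144.    84.9]
foot top [343.3 181.6] 0.61
  tri [  71.4 -150.   100.5]
rod_pivot top [346.2 165.8] 0.59
lid_edge top [287.2 187.8] 0.56
64 100 [1.126 1.995] pivot [ 94.  267.3] edge [ 19.9 422.6] grip [ 74.6 159.1]
64 89 [0.986 1.949] pivot [ 78.2 258.4] edge [-16.7 401.8] grip [ 69.  148.8]
66 100 [1.13  2.009] pivot [ 94.6 267.6] edge [ 21.2 423.2] grip [ 76.1 159.1]
66 89 [0.988 1.962] pivot [ 78.5 258.5] edge [-16.2 402.2] grip [ 70.4 148.8]
```

Run:
```python
from h import *
p=np.load("p.npy");T=snapshot("top")
for n,q in(("seated",(-16.5,0,402)),("on strip",(20.5,0,423)),("strip57",(17,0,421))):print(n,proj(T,np.array(q)+[p[0],p[1],0]).round(1))
g=T["img"].mean(2);print(g[172:205,280].astype(int).tolist(),pin("lid_edge","top"))
order.hand_in()
```

```text
seated [287.7 187.4]
on strip [287.6 169.9]
strip57 [287.6 171.6]
[115, 117, 116, 117, 115, 128, 124, 107, 107, 105, 107, 106, 107, 103, 116, 126, 127, 127, 126, 128, 112, 75, 75, 73, 80, 81, 81, 82, 80, 81, 80, 81, 81] (array([285.376, 188.   ]), 0.74)
the job is handed in; nothing more can be done
```

The lid is propped open with the rod's foot seated in the rail hole, the gripper is clear, and the job is handed in; after release the lid edge appeared at row 188 in the top view (187 predicted if seated, about 170 if still on top of the strip).

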